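Tip a rinsed mould over in the draining tray and set it out to dry

TASK

The washed mould in the tipping tray lies open side up, but moulds must dry open side down. Without touching the mould, use the tray's handle to tip the tray up and all the way over, so that the mould slides, tumbles and comes to rest open side down on the tray's other wing; then lift it out and set it down, not dropping it, still open side down and square in the middle of whichever drying mat is empty. Leave the mould that is already drying, and the other kitchen things, where they are.

Things in the scene. Friction and masses are not known exactly. Their poses are not given: they have to be found in the camera images.
- tipper: Fixed steel stand of the tipping tray: a 150 (x) x 200 (y) x 12 mm base plate with two uprights. Origin on the table under the hinge line, which lies 100 mm above it; y axis along the hinge line (which points roughly at the robot), x axis to the side where the handle starts, the robot's left.
- tray (a joint): Angle (rad) of the tray. 0 = start: the outer wing (with handle and mould, on the robot's left) is level, the other wing stands up at 64 deg. Grows as the handle swings up and over to the right; stop at 1.74 (other wing slopes 36 deg down to the right). Stiff hinge, 3 to 7 N at the handle; it stays where left. The mould slides at 0.3 to 0.6, tumbles at 1.55 to 1.7; swing slower than 1 rad/s.
- tray_hinge (a point): Point on the hinge line, mid-width, at the floor of both wings. Turns with the tray: x along the outer wing to the handle, z out of its floor. Tray of 4 mm sheet, 114 mm wide inside; wings 100 mm long, side walls 34 mm high; a 4 mm high trip bar across the valley. Outer wing: full end wall, 34 mm. Other wing: two corner end stops, 34 mm high, with a 72 mm gap between for a finger.
- tray_handle (a point): Middle of the handle, a round steel bar 12 mm in diameter, 96 mm long, parallel to the hinge line, on two arms. In the tray's frame it lies 149 mm along the outer wing from the hinge and 10 mm above its floor; 39 mm free between bar and end wall. The bar can turn between pads that pinch it from above. Axes as tray_hinge.
- mould_centre (a point): Centre of the red plastic mould, a shallow open box 66 (x) x 100 (y) x 16 (z) mm, walls and bottom 4 mm, about 80 g. z points out of the open side, y along its length. Starts open side up on the outer wing of the tray; once tipped it lies open side down on the other wing, a long side against the two end stops.
- mat_1_top (a point): Centre of the top face of one grey drying mat, a fixed slab 110 (x) x 150 (y) x 12 mm; one mat is left and one right of the tipping tray, sides swap. Axes along its sides, z up. Either may be the occupied one: a mat is empty if mould_b_centre is not on it.
- mat_2_top (a point): Centre of the top face of the other drying mat, of the same make and size.
- mould_b_centre (a point): Centre of a second mould of the same size and material, already drying open side down on one of the two mats, which is therefore taken. Leave it alone.
- jar: Bystander: glass storage jar, 70 mm across, 100 mm high. Origin at the centre of its underside.
- cup: Bystander: steel measuring cup, 76 mm across, 70 mm high. Origin at the centre of its underside.
- scraper: Bystander: flat white dough scraper, 100 x 140 x 5 mm, lying flat. Origin at the centre of its underside.
- ramekin: Bystander: white ramekin, 90 mm across, 50 mm high. Origin at the centre of its underside.
- bowl: Bystander: white ceramic mixing bowl, 160 mm across, 75 mm high. Origin at the centre of its underside.
- soap: Bystander: green soap bottle, 64 mm across, 190 mm high. Origin at the centre of its underside.
- spatula: Bystander: spatula, 260 mm long, lying flat. Its x axis runs along it, handle to -x.
Things that resemble listed ones, but are neither listed nor needed, are in the scene too. Leave any white or yellow look-alike of the part that bears mould_centre alone.

How it is judged:
On the way:
1. the tray is tipped right over and the mould lies still, open side down, on the tray's other wing, not touched by the fingers (value of joint tray above 1.5 rad and angle between mould_centre's own z axis and vertical above 2.2 rad and contact force between the fingers and mould below 0.05 N and linear speed of mould below 0.03 m/s and distance between mould_centre and tray_hinge below 0.11 m), for 0.2 s.
At the end, for the whole second after the job is handed in: The mould rests flat and open side down on the empty mat (within 0.1 rad), its centre within 20 mm of the mat's centre and its sides within 0.2 rad of the mat's, released and still; the other mould is within 15 mm of where it was (angle between mould_centre's own z axis and vertical above 3.04 rad and horizontal distance between mould_centre and mat_2_top below 0.02 m and angle between the x axis of mould_centre and the x axis of mat_2_top, either way round below 0.2 rad and height (world z) of mould_centre between 0.016 and 0.024 m and linear speed of mould below 0.02 m/s and distance of mould_b_centre from where it was at the start of the episode below 0.015 m and contact force between the fingers and mould below 0.05 N); the robot touches nothing.
It fails at once if the fingers touch the mould before it has turned over (contact force between the fingers and mould above 0.5 N and angle between mould_centre's own z axis and vertical below 1.6 rad).
It fails at once if the mould is dropped: let go more than 25 mm above the empty mat (contact force between the fingers and mould below 0.05 N and horizontal distance between mould_centre and mat_2_top below 0.09 m and height (world z) of mould_centre above 0.045 m).
It fails at once if the mould already drying is moved more than 15 mm (distance of mould_b_centre from where it was at the start of the episode above 0.015 m).
It fails at once if a bystander is moved more than 30 mm (distance of any of jar, cup, scraper, ramekin, bowl, soap, spatula from where it was at the start of the episode above 0.03 m).
It also fails if it takes over 69 s, if anything falls off the work surface, if the arm or the gripper's body presses on something with over 40 N, if the wrist force passes 120 N, or if a joint passes its speed limit or range.

ROBOT

A 6-joint arm with a two-finger parallel gripper is mounted at the origin on the work surface. World frame = base frame: x ahead of the robot, y to its left, z up, the work surface at z = 0. Lengths are in m, angles in rad, forces in N, time in s.
With the tool pointing down it reaches from about 0.325 to 0.925 m from the base axis. Payload 3.1 kg.
Tool frame: the origin (TCP) lies at the very end of the fingers, on their centre line; the grasp point (between the pads) lies 19 mm behind it (ctrl.pinch_z is the distance from the TCP to the grasp point, in m); z points along the fingers, y is the line along which they close (so a half turn about z gives the same grasp; the last joint's range is limited). The gripper opens to 85 mm and grips with 20 to 120 N. Pads are 22 mm wide; open, the fingers measure 114 mm over their backs; the gripper's body (76 mm by 85 mm) begins 54 mm behind the grasp point. The pads swing forward as they close: fully open they stand 13 mm farther back than shut.
Start: joints at [-1.245, 0.217, 1.613, -0, 1.311, -0.112], TCP at [0.265, -0.566, 0.231] pointing down, gripper open.
Joint ranges: [-2.75, 2.75], [-0.78, 2.1], [0.31, 2.55], [-1.13, 4.27], [0.13, 2.63], [-2.58, 2.58]. Speed limits (rad/s): [2.79, 2.79, 3.14, 3.14, 3.14, 3.14].

INTERFACE

Orientations are given as a unit quaternion [w, x, y, z].
In Python, from station import ctrl gives the robot as it stands. The module is installed in compiled form; this text tells all that it offers.
- The arm moves only by the tool carry_out, never from a script. Its argument "series" is a list of rows, each an object of numbers: "fingers": the finger opening in mm, from 0 to 85.4; "dx", "dy", "dz": the shift along the tool's x, y, z in mm; "yaw": the turn about the tool's z in rad. In form: [{"fingers": .., "dx": .., "dy": .., "dz": .., "yaw": ..}, ...]. A call has 1 to 5 rows; each row shifts and turns the commanded pose from where the row before left it, along the tool's axes as they then stand; what a row does not reach is not made up. A row lasts 1/12 s, in which the tool goes at most 41.7 mm and 7.16 degrees, less where a joint would pass 70% of its speed; a pose out of reach is approached as far as the arm can. A call with a gripper value outside its range is refused whole. The fingers move at their own pace and stop on an object; the grip force is fixed at half the most. Time passes only in rows, so rows that do not move let the fingers close. It gives the time, the measured TCP pose, the force, the opening and the grip force at its end, in the units of the state.
- ctrl.get_obs(): the state, without advancing time (a new reading comes with each control period).
- ctrl.grab_frame(name): name is "scene" or "top" or "wrist"; returns (picture, depth): 400x640x3 uint8, red, green, blue; 400x640 float32, m along the optical axis (not along the pixel's ray), 0 where there is no reading.
- ctrl.get_calibration(name): a dict with "mtx" (3x3 intrinsics, pixels), "T" (4x4, takes a point from camera to world coordinates). Camera axes: x right, y up, looking along -z (the intrinsics and any distortion apply to the point x, -y, -z); pixel columns grow to the right and rows downward; lengths in m; the calibration is good to about 2 mm. A picture is of the moment at which its call begins: read the wrist's pose just before it. get_calibration takes no time and is no camera call; for the wrist camera it gives the pose at the moment of the call.
- ctrl.close_job(): hands the job in; it is judged then, once.
Trained networks look in the newest picture that a camera, given by its name, has taken for a name from the list of things; names that differ only in an ending like _2 or _b are one class to them, and where a whole thing is asked for, a point or a joint stands for the part that bears it (a point fixed in the world has none). Each returns a list of dicts, best first, with "confidence" (0 to 1); they miss things now and then, are a little off and sometimes report something else, mostly with a low value. They report only what shows in the picture. A call takes as long as a camera call. They do not tell look-alikes from the thing itself.
- ctrl.cut_out(camera, query): "mask" (400x640 bool, what is visible of it) and "bbox" ([left, top, right, bottom] in pixels, round what is visible of it).
The state is a dict: "time_s": time; "joint_pos": joint angles; "dq": joint speeds; "effort": joint torques, N m; "eef_pos": TCP position; "tcp_rot": TCP orientation; "wrist_force": force on the tool from outside, world axes, zero at the start; "moment": the same for the moment, N m; "width": finger opening in m; "gripper_force": force on a finger pad.
Only numpy, scipy, OpenCV 4.12 (cv2) and the standard library are available. Lean on these libraries where they do the work, as an engineer would, in place of code of your own. Each camera call takes 0.05 s, during which the arm holds its last target. There are 200 camera calls.

## Working session

There is one attempt and no reset: what is moved stays moved. The work goes in short steps, Python scripts to look and compute and a tool call to move; the robot and the scene stay as the last step left them, time stands still between calls to the robot, and variables do not carry over. Pictures are saved under pics/ and viewed, at most 10 in all, crops included, and the job is handed in when it is done.

Besides the shell and the picture viewer there is one more tool, called after "Call:" in YAML: its name, and indented under it one key for each argument. carry_out: Moves the arm, as the interface text tells. Its arguments: {"type":"object","properties":{"series":{"type":"array","items":{"type":"object","properties":{"fingers":{"type":"number"},"dx":{"type":"number"},"dy":{"type":"number"},"dz":{"type":"number"},"yaw":{"type":"number"}}}}},"required":["series"]}

```bash
mkdir -p pics
cat > h.py <<'E'
import numpy as np, cv2
from station import ctrl
def world(cam,depth,mask=None):
    c=ctrl.get_calibration(cam);K=c["mtx"];T=np.array(c["T"])
    v,u=np.mgrid[0:400,0:640];z=depth
    p=np.stack([(u-K[0][2])/K[0][0]*z,-(v-K[1][2])/K[1][1]*z,-z],-1)
    return p@T[:3,:3].T+T[:3,3]
def save(n,im,s=1): cv2.imwrite(n,cv2.resize(im[...,::-1],None,fx=s,fy=s,interpolation=cv2.INTER_CUBIC))
def rect(p):
    r=cv2.minAreaRect((p[:,:2]*1000).astype(np.float32));return [np.round(r[0],1),np.round(r[1],1),round(r[2],1)]
E
python3 - <<'E'
from h import *
print({k:np.round(v,3) for k,v in ctrl.get_obs().items()}, ctrl.pinch_z)
for cam in ["top","scene"]:
    im,d=ctrl.grab_frame(cam);save(f"pics/{cam}0.png",im,1.25);W=world(cam,d);np.savez(f"{cam}0.npz",im=im,W=W)
    c=ctrl.get_calibration(cam);print(cam,np.round(c["T"],3).tolist(),np.round(c["mtx"],1).tolist(),[k for k in c])
    for q in ["mould_centre","tray","mat_1_top","tipper","tray_handle"]:
        try:
            for r in ctrl.cut_out(cam,q):
                m=r["mask"]&(d>0);p=W[m];print(q,round(r["confidence"],2),np.round(r["bbox"]),m.sum(),np.round(np.median(p,0),3),rect(p),np.median(im[m],0))
        except Exception as e: print(q,e)
E
```

```text
{'time_s': np.float64(0.0), 'joint_pos': array([-1.245,  0.218,  1.615,  0.   ,  1.311, -0.112]), 'dq': array([-0.001,  0.   ,  0.   , -0.001, -0.001,  0.001]), 'effort': array([-1.0000e-03, -3.9685e+01, -3.0385e+01, -0.0000e+00,  1.0000e-02,
        0.0000e+00]), 'eef_pos': array([ 0.265, -0.565,  0.23 ]), 'tcp_rot': array([-0.001,  0.976,  0.217, -0.   ]), 'wrist_force': array([-0.038, -0.221, -0.397]), 'moment': array([-0.016,  0.021, -0.029]), 'gripper_force': np.float64(0.0), 'width': np.float64(0.086)} 0.0187
top [[-0.005, 0.99, -0.138, 0.211], [-1.0, -0.005, 0.0, -0.024], [-0.001, 0.138, 0.99, 1.938], [0.0, 0.0, 0.0, 1.0]] [[504.0, 0.0, 315.0], [0.0, 504.0, 195.4], [0.0, 0.0, 1.0]] ['mtx', 'T']
mould_centre 0.92 [367. 230. 394. 261.] 473 [ 0.285 -0.268  0.005] [array([ 283.9, -268.8]), array([ 68.6, 100.7]), 52.4] [165. 158. 139.]
mould_centre 0.86 [218. 244. 245. 274.] 474 [0.239 0.289 0.007] [array([240.8, 288.9]), array([103.9,  68.2]), 25.3] [167. 138.  10.]
mould_centre 0.68 [314. 216. 340. 247.] 442 [ 0.335 -0.066  0.005] [array([333.5, -65. ]), array([ 67.6, 100. ]), 52
[... 1518 characters left out ...]
95.6, 205.3]), 84.6] [189.5 181.  163.5]
mould_centre 0.62 [382. 133. 416. 162.] 484 [0.245 0.287 0.006] [array([241.1, 291.4]), array([103.3,  88.5]), 28.0] [168.5 145.   74. ]
tray 0.73 [309. 165. 385. 230.] 2133 [0.546 0.001 0.128] [array([475.6,  53.8]), array([244.1, 305.3]), 72.2] [129. 124. 117.]
mat_1_top 0.94 [224. 194. 260. 242.] 789 [ 0.532 -0.293  0.013] [array([ 498.1, -287.5]), array([153. , 111.7]), 5.0] [120. 115. 108.]
tipper 0.93 [296. 171. 386. 257.] 3826 [ 0.584 -0.008  0.104] [array([495.9,  45.9]), array([249., 337.]), 71.2] [98. 94. 89.]
tray_handle 0.82 [309. 167. 382. 233.] 2252 [0.548 0.005 0.125] [array([478.7,  52.5]), array([250.1, 297.5]), 70.5] [130. 125. 117.]
```

View pics/top0.png

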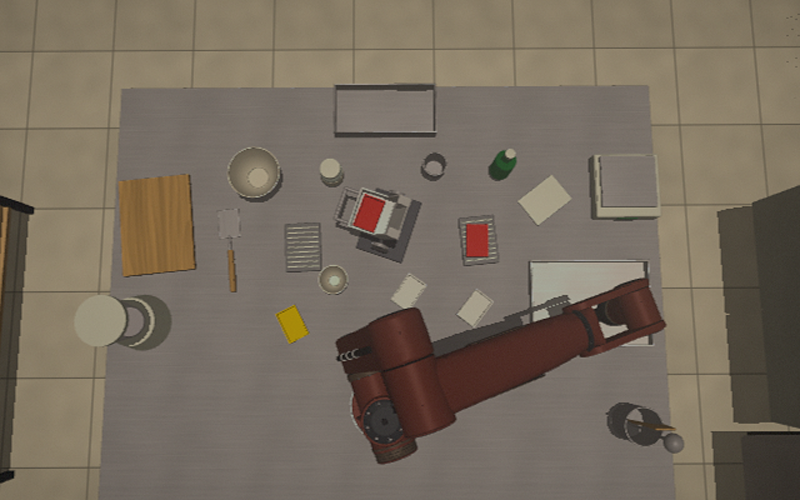

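View pics/scene0.png

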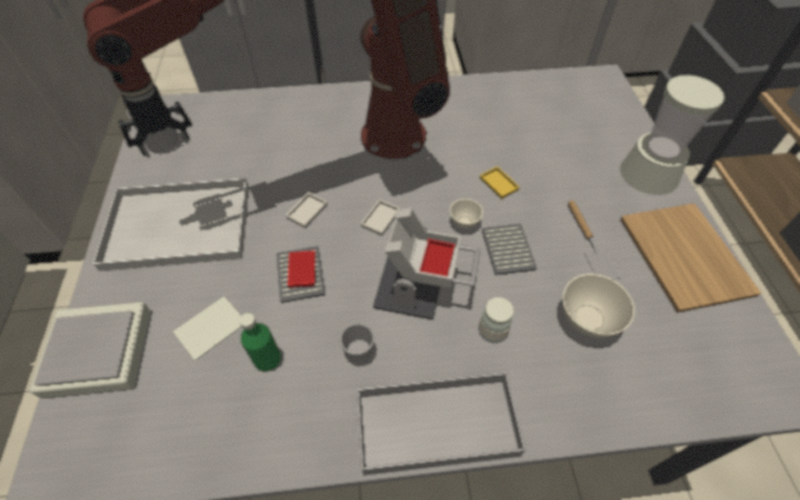

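The top view shows the red mould in the tray at about (368,213) and the red drying mould on the right-hand mat at (477,240). The left mat at (303,247) is empty. The look-alikes are the yellow one at (292,324) and the white ones at (408,291) and (475,308). The red one inside the tray is the target.

Run:
```python
from h import *
for cam in ["top","scene"]:
    f=np.load(cam+"0.npz");W=f["W"];im=f["im"].astype(int);x,y,z=W[...,0],W[...,1],W[...,2]
    red=(im[...,0]>2*im[...,1])&(x>.48)&(x<.65)&(y>-.03)&(y<.12)&(z>.08)
    p=W[red];print(cam,"mould",red.sum(),p.mean(0).round(4),rect(p))
    a=np.deg2rad(70.5);ux=np.array([np.cos(a),np.sin(a)]);uy=np.array([-ux[1],ux[0]])
    c=p[:,:2].mean(0);q=(W[...,:2]-c);s=q@ux;t=q@uy
    b=(abs(t)<.09)&(s>.055)&(s<.16)&(z>.07)&(z<.16)
    print("beyond wall", b.sum())
    for lo in np.arange(.04,.14,.006):
        m=(abs(t)<.09)&(s>lo)&(s<=lo+.006)&(z>.07)&(z<.17)
        if m.sum(): print(round(lo,3),m.sum(),"t",t[m].min().round(3),t[m].max().round(3),"z",np.median(z[m]).round(3))
    m=(x>.38)&(x<.6)&(y>.16)&(y<.34)&(z>.006)&(z<.025)
    n=cv2.morphologyEx(m.astype(np.uint8),cv2.MORPH_OPEN,np.ones((3,3)));k,l,st,ce=cv2.connectedComponentsWithStats(n)
    for i in range(1,k):
        if st[i,4]>150: pp=W[l==i];print("mat?",st[i],rect(pp),np.median(pp[:,2]).round(4))
```

```text
top mould 455 [0.5624 0.049  0.1054] [array([560.6,  49. ]), array([63.6, 99.8]), 69.6]
beyond wall 220
0.04 80 t -0.06 0.062 z 0.127
0.046 6 t -0.045 0.054 z 0.113
0.052 11 t -0.052 0.055 z 0.112
0.058 9 t -0.049 0.054 z 0.115
0.064 9 t -0.05 0.054 z 0.115
0.07 8 t -0.049 0.054 z 0.114
0.076 9 t -0.051 0.051 z 0.112
0.082 38 t -0.049 0.054 z 0.114
0.088 47 t -0.051 0.055 z 0.116
0.094 10 t -0.046 0.053 z 0.11
0.124 5 t -0.089 -0.076 z 0.075
0.13 15 t -0.089 -0.067 z 0.085
0.136 15 t -0.09 -0.066 z 0.1
mat? [228 180  29  38 615] [array([471.1, 258.2]), array([142.2, 108.9]), 2.8] 0.0126
scene mould 525 [0.5561 0.0516 0.1061] [array([560.4,  50.9]), array([61.4, 91.5]), 69.3]
beyond wall 239
0.04 64 t -0.074 0.048 z 0.134
0.046 15 t -0.064 0.042 z 0.114
0.052 14 t -0.063 0.038 z 0.114
0.058 14 t -0.064 0.041 z 0.113
0.064 14 t -0.064 0.042 z 0.115
0.07 14 t -0.065 0.038 z 0.115
0.076 14 t -0.064 0.041 z 0.115
0.082 66 t -0.065 0.041 z 0.116
0.088 63 t -0.064 0.044 z 0.116
0.094 2 t -0.058 -0.038 z 0.111
0.13 5 t -0.09 -0.082 z 0.1
0.136 8 t -0.089 -0.076 z 0.101
mat? [ 385  179   44   40 1244] [array([480.5, 254.4]), array([154.4, 110.4]), 2.1] 0.0126
```

```bash
cat >> h.py <<'E'
def pose():
    o=ctrl.get_obs();w,x,y,z=o["tcp_rot"]
    from scipy.spatial.transform import Rotation as R
    r=R.from_quat([x,y,z,w]).as_matrix();return np.array(o["eef_pos"]),np.arctan2(r[1,1],r[0,1])
def plan(pts,phi1,start=None):
    """pts: list of world points (one per row); phi linearly to phi1. prints rows [dx,dy,dz mm, yaw]"""
    p,f=start or pose();N=len(pts);d=(phi1-f)/N
    for k,q in enumerate(pts):
        if k%5==0: print()
        # tool y=(cos f,sin f,0), z=-Z, x = y x z = (-sin f, cos f,0)
        v=np.array(q)-p;yv=np.array([np.cos(f),np.sin(f),0]);xv=np.array([-np.sin(f),np.cos(f),0])
        print([round(1000*v@xv,1),round(1000*v@yv,1),round(-1000*v[2],1),round(-d,3)])
        p=np.array(q);f+=d
def line(a,b,n): return [np.array(a)+(np.array(b)-np.array(a))*(i+1)/n for i in range(n)]
E
python3 - <<'E'
from h import *
p,f=pose();print(p,f,ctrl.get_obs()["joint_pos"])
b=np.array([.593,.132,.28])
plan(line(p,b,20),1.23)
E
```

```text
[ 0.26497944 -0.56608802  0.23132161] -1.1330001936244587 [-1.24522446e+00  2.16900028e-01  1.61335916e+00 -1.38974268e-05
  1.31128601e+00 -1.12220705e-01]

[np.float64(29.7), np.float64(-24.7), np.float64(-2.4), np.float64(-0.118)]
[np.float64(32.4), np.float64(-21.0), np.float64(-2.4), np.float64(-0.118)]
[np.float64(34.6), np.float64(-17.0), np.float64(-2.4), np.float64(-0.118)]
[np.float64(36.4), np.float64(-12.8), np.float64(-2.4), np.float64(-0.118)]
[np.float64(37.6), np.float64(-8.5), np.float64(-2.4), np.float64(-0.118)]

[np.float64(38.4), np.float64(-4.0), np.float64(-2.4), np.float64(-0.118)]
[np.float64(38.6), np.float64(0.6), np.float64(-2.4), np.float64(-0.118)]
[np.float64(38.2), np.float64(5.1), np.float64(-2.4), np.float64(-0.118)]
[np.float64(37.4), np.float64(9.6), np.float64(-2.4), np.float64(-0.118)]
[np.float64(36.0), np.float64(13.9), np.float64(-2.4), np.float64(-0.118)]

[np.float64(34.1), np.float64(18.1), np.float64(-2.4), np.float64(-0.118)]
[np.float64(31.7), np.float64(22.0), np.float64(-2.4), np.float64(-0.118)]
[np.float64(28.9), np.float64(25.5), np.float64(-2.4), np.float64(-0.118)]
[np.float64(25.7), np.float64(28.8), np.float64(-2.4), np.float64(-0.118)]
[np.float64(22.1), np.float64(31.6), np.float64(-2.4), np.float64(-0.118)]

[np.float64(18.2), np.float64(34.0), np.float64(-2.4), np.float64(-0.118)]
[np.float64(14.1), np.float64(35.9), np.float64(-2.4), np.float64(-0.118)]
[np.float64(9.8), np.float64(37.3), np.float64(-2.4), np.float64(-0.118)]
[np.float64(5.3), np.float64(38.2), np.float64(-2.4), np.float64(-0.118)]
[np.float64(0.8), np.float64(38.6), np.float64(-2.4), np.float64(-0.118)]
```

Call:
carry_out:
  series:
    - {"fingers": 85, "dx": 30, "dy": -25, "dz": -10, "yaw": -0.118}
    - {"fingers": 85, "dx": 32, "dy": -21, "dz": -10, "yaw": -0.118}
    - {"fingers": 85, "dx": 35, "dy": -17, "dz": -10, "yaw": -0.118}
    - {"fingers": 85, "dx": 36, "dy": -13, "dz": -10, "yaw": -0.118}
    - {"fingers": 85, "dx": 38, "dy": -8, "dz": -10, "yaw": -0.118}

```text
time_s: 1.02
eef_pos: [0.3478, -0.3896, 0.2818]
tcp_rot: [0.0, 0.87, 0.494, 0.0]
wrist_force: [0.9, -0.5, -0.3]
width: 0.0849
gripper_force: 0.0
```

Call:
carry_out:
  series:
    - {"fingers": 60, "dx": 38, "dy": -4, "dz": 0, "yaw": -0.118}
    - {"fingers": 60, "dx": 38, "dy": 0, "dz": 0, "yaw": -0.118}
    - {"fingers": 60, "dx": 38, "dy": 5, "dz": 0, "yaw": -0.118}
    - {"fingers": 60, "dx": 37, "dy": 10, "dz": 0, "yaw": -0.118}
    - {"fingers": 60, "dx": 36, "dy": 14, "dz": 0, "yaw": -0.118}

```text
time_s: 1.43
eef_pos: [0.4294, -0.2162, 0.2817]
tcp_rot: [0.001, 0.688, 0.725, 0.0]
wrist_force: [0.8, -1.0, 0.1]
width: 0.0599
gripper_force: 0.0
```

Call:
carry_out:
  series:
    - {"fingers": 36, "dx": 34, "dy": 18, "dz": 0, "yaw": -0.118}
    - {"fingers": 36, "dx": 32, "dy": 22, "dz": 0, "yaw": -0.118}
    - {"fingers": 36, "dx": 29, "dy": 25, "dz": 0, "yaw": -0.118}
    - {"fingers": 36, "dx": 26, "dy": 29, "dz": 0, "yaw": -0.118}
    - {"fingers": 36, "dx": 22, "dy": 32, "dz": 0, "yaw": -0.118}

```text
time_s: 1.85
eef_pos: [0.5115, -0.0409, 0.2817]
tcp_rot: [0.001, 0.447, 0.894, 0.0]
wrist_force: [1.0, -0.6, 0.2]
width: 0.0361
gripper_force: 0.0
```

Call:
carry_out:
  series:
    - {"fingers": 36, "dx": 18, "dy": 34, "dz": 0, "yaw": -0.118}
    - {"fingers": 36, "dx": 14, "dy": 36, "dz": 0, "yaw": -0.118}
    - {"fingers": 36, "dx": 10, "dy": 37, "dz": 0, "yaw": -0.118}
    - {"fingers": 36, "dx": 5, "dy": 38, "dz": 0, "yaw": -0.118}
    - {"fingers": 36, "dx": 1, "dy": 38, "dz": 0, "yaw": -0.118}

```text
time_s: 2.27
eef_pos: [0.5937, 0.1325, 0.2815]
tcp_rot: [0.0, 0.168, 0.986, 0.0]
wrist_force: [-0.2, -0.0, 0.3]
width: 0.0357
gripper_force: 0.0
```

Run:
```python
from h import *
print(pose(),ctrl.get_obs()["joint_pos"].round(2))
im,d=ctrl.grab_frame("wrist");W=world("wrist",d);np.savez("w1.npz",im=im,W=W);save("pics/w1.png",im,1.25)
print(np.round(ctrl.get_calibration("wrist")["T"],3).tolist())
for r in ctrl.cut_out("wrist","mould_centre"):
    m=r["mask"]&(d>0);print(r["confidence"],r["bbox"],rect(W[m]),np.median(W[m],0))
```

```text
(array([0.59366726, 0.1324779 , 0.28150323]), np.float64(1.2331968207856472)) [ 0.1   0.15  1.6  -0.    1.39 -1.13]
[[0.324, -0.896, -0.305, 0.518], [0.946, 0.309, 0.097, 0.164], [0.007, -0.32, 0.948, 0.423], [0.0, 0.0, 0.0, 1.0]]
0.94 [190.2, 125.5, 265.4, 229.1] [array([566.4,  54.2]), array([ 78.1, 100.6]), 69.8] [0.56391287 0.05327861 0.10248643]
0.68 [41.2, 3.2, 113.5, 65.1] [array([348.7, -76.8]), array([81.1, 74.2]), 56.1] [ 0.35395139 -0.07452699  0.00138187]
0.57 [0.5, 320.0, 78.0, 400.0] [array([ 749.7, -418.2]), array([ 78.2, 210.9]), 25.5] [ 0.71658094 -0.32378445  0.06237955]
```

View pics/w1.png

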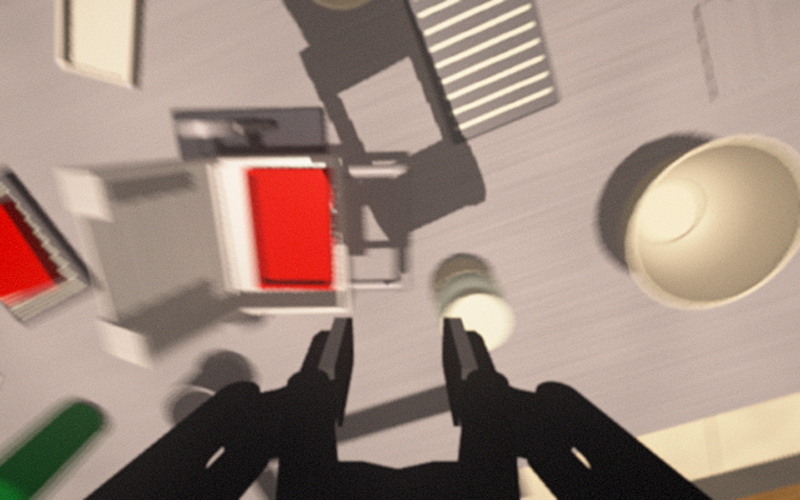

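The close view shows the red mould in the tray at (290,225), which confirms the choice. The handle bar is at x≈400, from y≈155 to 285, and the empty mat is at the top, around (490,60).

Run:
```python
from h import *
im,d=ctrl.grab_frame("wrist");W=world("wrist",d);p,f=pose();np.savez("w2.npz",im=im,W=W)
x,y,z=W[...,0],W[...,1],W[...,2]
def fit(n,m):
    q=W[m];print(n,m.sum(),q.mean(0).round(4),rect(q))
u=np.array([np.cos(f),np.sin(f)]);v=np.array([-u[1],u[0]])
q=W[...,:2]-[.543,-.009];s=q@u;t=q@v
fit("handle",(z>.095)&(z<.135)&(s>.135)&(s<.175)&(abs(t)<.08)&(d>0))
fit("red",(im[...,0].astype(int)>2*im[...,1])&(z>.08)&(s>0)&(s<.12)&(abs(t)<.08))
m=(z>.09)&(z<.13)&(abs(t)<.03)&(s>.1)&(s<.18)
print(np.histogram(s[m],bins=np.arange(.1,.18,.005)))
mm=(x>.38)&(x<.6)&(y>.16)&(y<.34)&(z>.005)&(z<.03)&(d>0)
fit("mat",cv2.morphologyEx(mm.astype(np.uint8),cv2.MORPH_OPEN,np.ones((5,5)))>0)
```

```text
handle 1292 [0.589  0.1288 0.1136] [array([591.2, 126.4]), array([ 16.3, 106.5]), 70.9]
red 10583 [0.5585 0.0375 0.1114] [array([563.2,  47.5]), array([120. , 159.4]), 70.5]
(array([313,   0,   0,   0,   0,   0,   0,  14, 284, 290,  90,   0,   0,
         0,   0]), array([0.1  , 0.105, 0.11 , 0.115, 0.12 , 0.125, 0.13 , 0.135, 0.14 ,
       0.145, 0.15 , 0.155, 0.16 , 0.165, 0.17 , 0.175]))
mat 9938 [0.4906 0.2495 0.0109] [array([483.7, 252.9]), array([136.2, 109.9]), 1.8]
```

Call:
carry_out:
  series:
    - {"fingers": 36, "dx": 1, "dy": -5, "dz": 40}
    - {"fingers": 36, "dz": 40}
    - {"fingers": 36, "dz": 40}
    - {"fingers": 36, "dz": 35}
    - {"fingers": 36, "dz": 25}

```text
invalid input at $.series[0]: expected keys fingers, dx, dy, dz, yaw
```

Call:
carry_out:
  series:
    - {"fingers": 36, "dz": 10}
    - {"fingers": 0}
    - {"fingers": 0}
    - {"fingers": 0}
    - {"fingers": 0}

```text
invalid input at $.series[0]: expected keys fingers, dx, dy, dz, yaw
```

Run:
```python
from h import *
print(pose(),{k:np.round(v,4) for k,v in ctrl.get_obs().items()})
# increments along tool y / z for arc, hinge radius .1493, handle offset angle .067
a0=np.arctan2(10,149);r=149.33
th=np.linspace(0,1.76,46)
Y=r*np.cos(th+a0);Z=r*np.sin(th+a0)
for k in range(45): print(k,round(th[k+1],2),np.round([Y[k+1]-Y[k],-(Z[k+1]-Z[k])],1))
```

```text
(array([0.59347167, 0.13290445, 0.28093528]), np.float64(1.2305090069984246)) {'time_s': np.float64(2.4167), 'joint_pos': array([ 1.0490e-01,  1.4590e-01,  1.6019e+00,  1.0000e-04,  1.3942e+00,
       -1.1256e+00]), 'dq': array([-0.0493, -0.0316,  0.0356, -0.0235,  0.0101,  0.0108]), 'effort': array([  1.2142, -37.1806, -31.8363,   0.206 ,  -0.105 ,  -0.0611]), 'eef_pos': array([0.5935, 0.1329, 0.2809]), 'tcp_rot': array([-2.000e-04,  1.693e-01,  9.856e-01, -0.000e+00]), 'wrist_force': array([ 0.2324, -0.6392,  0.0384]), 'moment': array([-0.0131,  0.0118,  0.0395]), 'gripper_force': np.float64(0.0), 'width': np.float64(0.036)}
0 0.04 [-0.5 -5.8]
1 0.08 [-0.7 -5.8]
2 0.12 [-1.  -5.8]
3 0.16 [-1.2 -5.7]
4 0.2 [-1.4 -5.7]
5 0.23 [-1.6 -5.6]
6 0.27 [-1.8 -5.5]
7 0.31 [-2.1 -5.5]
8 0.35 [-2.3 -5.4]
9 0.39 [-2.5 -5.3]
10 0.43 [-2.7 -5.2]
11 0.47 [-2.9 -5.1]
12 0.51 [-3.1 -5. ]
13 0.55 [-3.3 -4.8]
14 0.59 [-3.5 -4.7]
15 0.63 [-3.6 -4.6]
16 0.66 [-3.8 -4.4]
17 0.7 [-4.  -4.3]
18 0.74 [-4.2 -4.1]
19 0.78 [-4.3 -3.9]
20 0.82 [-4.5 -3.8]
21 0.86 [-4.6 -3.6]
22 0.9 [-4.7 -3.4]
23 0.94 [-4.9 -3.2]
24 0.98 [-5. -3.]
25 1.02 [-5.1 -2.8]
26 1.06 [-5.2 -2.6]
27 1.1 [-5.3 -2.4]
28 1.13 [-5.4 -2.2]
29 1.17 [-5.5 -2. ]
30 1.21 [-5.6 -1.8]
31 1.25 [-5.6 -1.6]
32 1.29 [-5.7 -1.3]
33 1.33 [-5.7 -1.1]
34 1.37 [-5.8 -0.9]
35 1.41 [-5.8 -0.7]
36 1.45 [-5.8 -0.4]
37 1.49 [-5.8 -0.2]
38 1.53 [-5.8  0. ]
39 1.56 [-5.8  0.2]
40 1.6 [-5.8  0.5]
41 1.64 [-5.8  0.7]
42 1.68 [-5.8  0.9]
43 1.72 [-5.7  1.1]
44 1.76 [-5.7  1.4]
```

All five keys are needed in every row.

Call:
carry_out:
  series:
    - {"fingers": 36, "dx": 1, "dy": -5, "dz": 40, "yaw": 0}
    - {"fingers": 36, "dx": 0, "dy": 0, "dz": 40, "yaw": 0}
    - {"fingers": 36, "dx": 0, "dy": 0, "dz": 40, "yaw": 0}
    - {"fingers": 36, "dx": 0, "dy": 0, "dz": 35, "yaw": 0}
    - {"fingers": 36, "dx": 0, "dy": 0, "dz": 25, "yaw": 0}

```text
time_s: 2.83
eef_pos: [0.5876, 0.1244, 0.0976]
tcp_rot: [-0.002, 0.172, 0.985, -0.001]
wrist_force: [-0.6, -0.5, -0.6]
width: 0.0362
gripper_force: 0.0
```

Call:
carry_out:
  series:
    - {"fingers": 36, "dx": 0, "dy": 0, "dz": 10, "yaw": 0}
    - {"fingers": 0, "dx": 0, "dy": 0, "dz": 0, "yaw": 0}
    - {"fingers": 0, "dx": 0, "dy": 0, "dz": 0, "yaw": 0}
    - {"fingers": 0, "dx": 0, "dy": 0, "dz": 0, "yaw": 0}
    - {"fingers": 0, "dx": 0, "dy": 0, "dz": 0, "yaw": 0}

```text
time_s: 3.25
eef_pos: [0.593, 0.1315, 0.0931]
tcp_rot: [0.003, 0.173, 0.985, 0.007]
wrist_force: [4.7, 16.8, -3.5]
width: 0.0098
gripper_force: 58.4
```

Call:
carry_out:
  series:
    - {"fingers": 0, "dx": 0, "dy": 0, "dz": 0, "yaw": 0}
    - {"fingers": 0, "dx": 0, "dy": 0, "dz": 0, "yaw": 0}

```text
time_s: 3.42
eef_pos: [0.593, 0.1316, 0.0932]
tcp_rot: [0.003, 0.173, 0.985, 0.006]
wrist_force: [4.5, 16.8, -4.0]
width: 0.01
gripper_force: 58.4
```

Call:
carry_out:
  series:
    - {"fingers": 0, "dx": 0, "dy": 4, "dz": 0, "yaw": 0}
    - {"fingers": 0, "dx": 0, "dy": -0.5, "dz": -5.8, "yaw": 0}
    - {"fingers": 0, "dx": 0, "dy": -0.7, "dz": -5.8, "yaw": 0}
    - {"fingers": 0, "dx": 0, "dy": -1, "dz": -5.8, "yaw": 0}
    - {"fingers": 0, "dx": 0, "dy": -1.2, "dz": -5.7, "yaw": 0}

```text
time_s: 3.83
eef_pos: [0.592, 0.1287, 0.1151]
tcp_rot: [0.002, 0.172, 0.985, 0.003]
wrist_force: [3.0, 8.2, -4.3]
width: 0.0096
gripper_force: 58.4
```

Call:
carry_out:
  series:
    - {"fingers": 0, "dx": 0, "dy": -1.4, "dz": -5.7, "yaw": 0}
    - {"fingers": 0, "dx": 0, "dy": -1.6, "dz": -5.6, "yaw": 0}
    - {"fingers": 0, "dx": 0, "dy": -1.8, "dz": -5.5, "yaw": 0}
    - {"fingers": 0, "dx": 0, "dy": -2.1, "dz": -5.5, "yaw": 0}
    - {"fingers": 0, "dx": 0, "dy": -2.3, "dz": -5.4, "yaw": 0}

```text
time_s: 4.25
eef_pos: [0.5892, 0.1203, 0.1435]
tcp_rot: [0.002, 0.172, 0.985, 0.004]
wrist_force: [4.3, 9.6, -1.7]
width: 0.0098
gripper_force: 58.4
```

Run:
```python
from h import *
p,f=pose();o=ctrl.get_obs();print(p,f,o["wrist_force"].round(1),o["width"],o["gripper_force"])
q=p-[.544,-.009,.081];s=q[:2]@[.328,.945];print(s,q[2],np.hypot(s,q[2]),np.arctan2(q[2],s)-.067)
```

```text
[0.58915117 0.12033518 0.14346007] 1.2249586296920212 [ 4.3  9.6 -1.7] 0.009753647969404054 58.38106870651245
0.13703132558227002 0.06246007189686391 0.15059496927917446 0.36067394027505983
```

Tracking is good at about 0.36 rad, so I'll continue the arc.

Call:
carry_out:
  series:
    - {"fingers": 0, "dx": 0, "dy": -1.5, "dz": -5.3, "yaw": 0}
    - {"fingers": 0, "dx": 0, "dy": -2.7, "dz": -5.2, "yaw": 0}
    - {"fingers": 0, "dx": 0, "dy": -2.9, "dz": -5.1, "yaw": 0}
    - {"fingers": 0, "dx": 0, "dy": -3.1, "dz": -5, "yaw": 0}
    - {"fingers": 0, "dx": 0, "dy": -3.3, "dz": -4.8, "yaw": 0}

```text
time_s: 4.67
eef_pos: [0.5848, 0.1074, 0.1693]
tcp_rot: [0.002, 0.172, 0.985, 0.004]
wrist_force: [3.0, 7.7, 0.2]
width: 0.0096
gripper_force: 58.4
```

Call:
carry_out:
  series:
    - {"fingers": 0, "dx": 0, "dy": -3.5, "dz": -4.7, "yaw": 0}
    - {"fingers": 0, "dx": 0, "dy": -3.6, "dz": -4.6, "yaw": 0}
    - {"fingers": 0, "dx": 0, "dy": -3.8, "dz": -4.4, "yaw": 0}
    - {"fingers": 0, "dx": 0, "dy": -4, "dz": -4.3, "yaw": 0}
    - {"fingers": 0, "dx": 0, "dy": -4.2, "dz": -4.1, "yaw": 0}

```text
time_s: 5.08
eef_pos: [0.5788, 0.0899, 0.1924]
tcp_rot: [0.003, 0.172, 0.985, 0.004]
wrist_force: [3.4, 9.2, 0.7]
width: 0.0098
gripper_force: 58.5
```

Call:
carry_out:
  series:
    - {"fingers": 0, "dx": 0, "dy": -4.3, "dz": -3.9, "yaw": 0}
    - {"fingers": 0, "dx": 0, "dy": -4.5, "dz": -3.8, "yaw": 0}
    - {"fingers": 0, "dx": 0, "dy": -4.6, "dz": -3.6, "yaw": 0}
    - {"fingers": 0, "dx": 0, "dy": -4.7, "dz": -3.4, "yaw": 0}
    - {"fingers": 0, "dx": 0, "dy": -4.9, "dz": -3.2, "yaw": 0}

```text
time_s: 5.5
eef_pos: [0.5716, 0.0687, 0.2116]
tcp_rot: [0.004, 0.172, 0.985, 0.005]
wrist_force: [2.8, 9.9, 6.8]
width: 0.0099
gripper_force: 58.5
```

Call:
carry_out:
  series:
    - {"fingers": 0, "dx": 0, "dy": -5, "dz": -3, "yaw": 0}
    - {"fingers": 0, "dx": 0, "dy": -5.1, "dz": -2.8, "yaw": 0}
    - {"fingers": 0, "dx": 0, "dy": -5.2, "dz": -2.6, "yaw": 0}
    - {"fingers": 0, "dx": 0, "dy": -5.3, "dz": -2.4, "yaw": 0}
    - {"fingers": 0, "dx": 0, "dy": -5.4, "dz": -2.2, "yaw": 0}

```text
time_s: 5.92
eef_pos: [0.5633, 0.0444, 0.2262]
tcp_rot: [0.005, 0.172, 0.985, 0.005]
wrist_force: [1.3, 9.7, 10.7]
width: 0.0092
gripper_force: 58.5
```

Run:
```python
from h import *
p,f=pose();o=ctrl.get_obs();print(p,f,o["wrist_force"].round(1),o["width"],o["gripper_force"])
q=p-[.544,-.009,.081];s=q[:2]@[.328,.945];print(s,q[:2]@[-.945,.328],q[2],np.hypot(s,q[2]),np.arctan2(q[2],s)-.067)
```

```text
[0.56327298 0.04437153 0.22620606] 1.2256923629784056 [ 1.3  9.7 10.7] 0.00922638653836617 58.546671867370605
0.05675763534697945 -0.0007071074279652133 0.14520606329346086 0.15590455409437293 1.131179708749278
```

Call:
carry_out:
  series:
    - {"fingers": 0, "dx": 0, "dy": -5.5, "dz": -3, "yaw": 0}
    - {"fingers": 0, "dx": 0, "dy": -5.6, "dz": -2.8, "yaw": 0}
    - {"fingers": 0, "dx": 0, "dy": -5.6, "dz": -2.4, "yaw": 0}
    - {"fingers": 0, "dx": 0, "dy": -5.7, "dz": -1.3, "yaw": 0}
    - {"fingers": 0, "dx": 0, "dy": -5.7, "dz": -1.1, "yaw": 0}

```text
time_s: 6.33
eef_pos: [0.5534, 0.0159, 0.2357]
tcp_rot: [0.005, 0.172, 0.985, 0.003]
wrist_force: [2.2, 4.8, 7.8]
width: 0.0094
gripper_force: 61.5
```

Call:
carry_out:
  series:
    - {"fingers": 0, "dx": 0, "dy": -5.8, "dz": -0.9, "yaw": 0}
    - {"fingers": 0, "dx": 0, "dy": -5.8, "dz": -0.7, "yaw": 0}
    - {"fingers": 0, "dx": 0, "dy": -5.8, "dz": -0.4, "yaw": 0}
    - {"fingers": 0, "dx": 0, "dy": -5.8, "dz": -0.2, "yaw": 0}
    - {"fingers": 0, "dx": 0, "dy": -5.8, "dz": 0, "yaw": 0}

```text
time_s: 6.75
eef_pos: [0.5437, -0.0125, 0.2379]
tcp_rot: [0.005, 0.172, 0.985, 0.002]
wrist_force: [3.0, 4.9, 7.7]
width: 0.0096
gripper_force: 61.8
```

Run:
```python
from h import *
p,f=pose();o=ctrl.get_obs();print(p,f,o["wrist_force"].round(1),o["width"],o["gripper_force"])
q=p-[.544,-.009,.083];s=q[:2]@[.328,.945];print(s,q[:2]@[-.945,.328],q[2],np.hypot(s,q[2]),np.arctan2(q[2],s)-.067)
im,d=ctrl.grab_frame("scene");save("pics/s2.png",im[110:280,230:470],3)
```

```text
[ 0.54372744 -0.0124549   0.2379249 ] 1.2254154736378111 [3.  4.9 7.7] 0.00958060369475183 61.8496173620224
-0.0033542787771051776 -0.0008756348141242136 0.1549249027690509 0.1549612102563555 1.5254439427745925
```

View pics/s2.png

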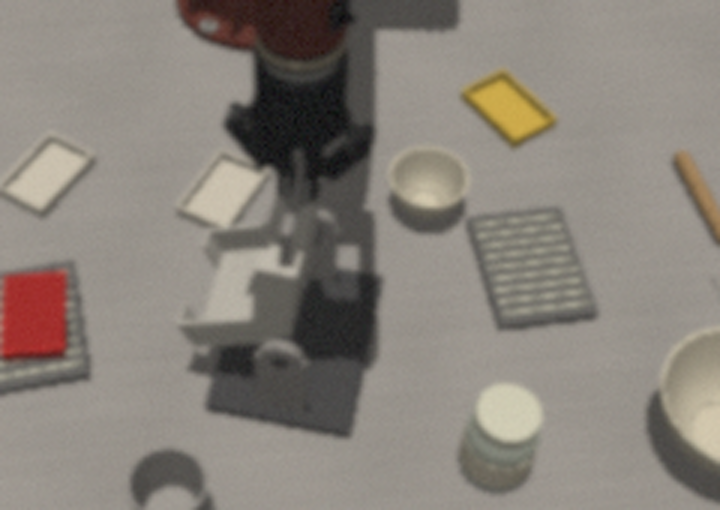

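The outer wing stands upright under the gripper at about (290,250). The other wing is still empty at (250,285), so the mould has not tumbled yet. I'll go on to the stop.

Call:
carry_out:
  series:
    - {"fingers": 0, "dx": 0, "dy": -5.5, "dz": 0, "yaw": 0}
    - {"fingers": 0, "dx": 0, "dy": -5.5, "dz": 0.2, "yaw": 0}
    - {"fingers": 0, "dx": 0, "dy": -5.5, "dz": 0.5, "yaw": 0}
    - {"fingers": 0, "dx": 0, "dy": -5.5, "dz": 0.7, "yaw": 0}
    - {"fingers": 0, "dx": 0, "dy": -5.5, "dz": 0.9, "yaw": 0}

```text
time_s: 7.22
eef_pos: [0.5342, -0.0398, 0.2347]
tcp_rot: [0.005, 0.172, 0.985, 0.0]
wrist_force: [4.4, 0.7, 5.3]
width: 0.0097
gripper_force: 61.7
```

Call:
carry_out:
  series:
    - {"fingers": 0, "dx": 0, "dy": -4, "dz": 1, "yaw": 0}
    - {"fingers": 0, "dx": 0, "dy": -3, "dz": 1, "yaw": 0}
    - {"fingers": 0, "dx": 0, "dy": 0, "dz": 0, "yaw": 0}
    - {"fingers": 0, "dx": 0, "dy": 0, "dz": 0, "yaw": 0}
    - {"fingers": 0, "dx": 0, "dy": 0, "dz": 0, "yaw": 0}

```text
time_s: 7.63
eef_pos: [0.5334, -0.0424, 0.2341]
tcp_rot: [0.006, 0.172, 0.985, 0.005]
wrist_force: [6.4, 10.3, 10.5]
width: 0.0093
gripper_force: 62.3
```

Run:
```python
from h import *
p,f=pose();o=ctrl.get_obs();print(p,f,o["wrist_force"].round(1),o["width"],o["gripper_force"])
q=p-[.544,-.009,.083];s=q[:2]@[.328,.945];print(s,q[2],np.hypot(s,q[2]),np.arctan2(q[2],s)-.067)
im,d=ctrl.grab_frame("scene");save("pics/s3.png",im[110:280,230:470],3)
W=world("scene",d)
for r in ctrl.cut_out("scene","mould_centre"):
    m=r["mask"]&(d>0);print(r["confidence"],r["bbox"],rect(W[m]),np.median(W[m],0),np.median(im[m],0))
```

```text
[ 0.5333915  -0.04243174  0.23413439] 1.225585671944156 [ 6.4 10.3 10.5] 0.009296890853631364 62.26208567619324
-0.03507257892180106 0.15113439006405677 0.15515053867860215 1.73182242011718
0.92 [384.2, 134.8, 418.5, 157.0] [array([238.6, 282. ]), array([117.5,  72.3]), 30.1] [0.24133243 0.28608749 0.0065192 ] [177.  149.5  73. ]
0.9 [228.8, 151.6, 258.5, 180.2] [array([ 290. , -270.1]), array([ 66.9, 100.3]), 51.4] [ 0.28769231 -0.27040542  0.00632033] [188. 179. 162.]
0.67 [298.5, 196.8, 310.9, 219.7] [array([519.1, -85.9]), array([ 39.9, 144.4]), 89.3] [ 0.53265571 -0.08153283  0.06460106] [140.5  50.   48. ]
0.26 [289.8, 169.1, 334.0, 231.2] [array([522.6, -54. ]), array([107.3, 145.7]), 71.7] [ 0.57664373 -0.04438147  0.16072567] [95. 93. 87.]
```

View pics/s3.png

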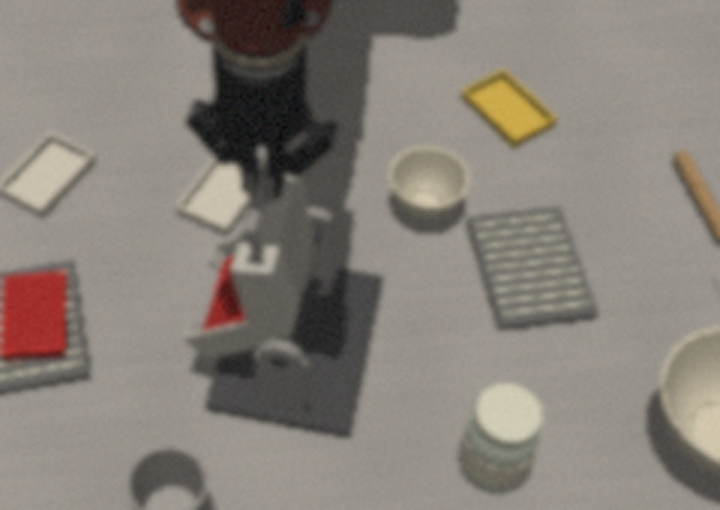

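The mould now lies on the other wing at about (225,300) with its flat red underside up. Next I'll swing the tray back to about 1.13 rad so that wing is level for a clean vertical grasp.

Run:
```python
import numpy as np
a0=.067;r=152
th=np.linspace(1.74,1.13,16);Y=r*np.cos(th+a0);Z=r*np.sin(th+a0)
for k in range(15): print(round(th[k+1],2),np.round([Y[k+1]-Y[k],-(Z[k+1]-Z[k])],1))
```

```text
1.7 [ 6.  -1.3]
1.66 [ 6.1 -1.1]
1.62 [ 6.1 -0.8]
1.58 [ 6.2 -0.6]
1.54 [ 6.2 -0.3]
1.5 [ 6.2 -0.1]
1.46 [6.2 0.2]
1.41 [6.2 0.4]
1.37 [6.1 0.7]
1.33 [6.1 0.9]
1.29 [6.1 1.2]
1.25 [6.  1.4]
1.21 [6.  1.7]
1.17 [5.9 1.9]
1.13 [5.8 2.1]
```

Call:
carry_out:
  series:
    - {"fingers": 0, "dx": 0, "dy": 6, "dz": -3, "yaw": 0}
    - {"fingers": 0, "dx": 0, "dy": 6.1, "dz": -2.1, "yaw": 0}
    - {"fingers": 0, "dx": 0, "dy": 6.1, "dz": -0.8, "yaw": 0}
    - {"fingers": 0, "dx": 0, "dy": 6.2, "dz": -0.6, "yaw": 0}
    - {"fingers": 0, "dx": 0, "dy": 6.2, "dz": -0.3, "yaw": 0}

```text
time_s: 8.15
eef_pos: [0.5404, -0.0216, 0.2378]
tcp_rot: [0.003, 0.171, 0.985, -0.005]
wrist_force: [-0.5, -9.3, 13.8]
width: 0.0093
gripper_force: 62.5
```

Call:
carry_out:
  series:
    - {"fingers": 0, "dx": 0, "dy": 6.2, "dz": 0, "yaw": 0}
    - {"fingers": 0, "dx": 0, "dy": 6.2, "dz": 0.2, "yaw": 0}
    - {"fingers": 0, "dx": 0, "dy": 6.2, "dz": 0.4, "yaw": 0}
    - {"fingers": 0, "dx": 0, "dy": 6.1, "dz": 0.7, "yaw": 0}
    - {"fingers": 0, "dx": 0, "dy": 6.1, "dz": 0.9, "yaw": 0}

```text
time_s: 8.57
eef_pos: [0.5508, 0.0085, 0.2365]
tcp_rot: [0.002, 0.172, 0.985, -0.004]
wrist_force: [-0.9, -6.4, 7.7]
width: 0.0095
gripper_force: 63.3
```

Call:
carry_out:
  series:
    - {"fingers": 0, "dx": 0, "dy": 6.1, "dz": 1.2, "yaw": 0}
    - {"fingers": 0, "dx": 0, "dy": 6, "dz": 1.4, "yaw": 0}
    - {"fingers": 0, "dx": 0, "dy": 6, "dz": 1.7, "yaw": 0}
    - {"fingers": 0, "dx": 0, "dy": 5.9, "dz": 1.9, "yaw": 0}
    - {"fingers": 0, "dx": 0, "dy": 5.8, "dz": 2.1, "yaw": 0}

```text
time_s: 8.98
eef_pos: [0.5605, 0.0372, 0.2281]
tcp_rot: [0.002, 0.171, 0.985, -0.003]
wrist_force: [0.6, -2.9, 6.0]
width: 0.0099
gripper_force: 65.4
```

Run:
```python
from h import *
p,f=pose();o=ctrl.get_obs();print(p,f,o["wrist_force"].round(1),o["width"],o["gripper_force"])
q=p-[.544,-.009,.083];s=q[:2]@[.328,.945];print(s,q[2],np.hypot(s,q[2]),np.arctan2(q[2],s)-.067)
```

```text
[0.56054158 0.03722033 0.2280563 ] 1.226166507874908 [ 0.6 -2.9  6. ] 0.009860434223867896 65.43282508850098
0.049103853384559 0.14505629826827865 0.15314214992779776 1.1773887984301488
```

Call:
carry_out:
  series:
    - {"fingers": 0, "dx": 0, "dy": 5, "dz": 2.2, "yaw": 0}
    - {"fingers": 0, "dx": 0, "dy": 0, "dz": 0, "yaw": 0}
    - {"fingers": 36, "dx": 0, "dy": 0, "dz": 0, "yaw": 0}
    - {"fingers": 36, "dx": 0, "dy": 0, "dz": 0, "yaw": 0}
    - {"fingers": 36, "dx": 0, "dy": 0, "dz": -5, "yaw": 0}

```text
time_s: 9.4
eef_pos: [0.5597, 0.0447, 0.2264]
tcp_rot: [-0.002, 0.172, 0.985, -0.001]
wrist_force: [-0.9, 0.8, -0.1]
width: 0.0359
gripper_force: 0.0
```

Call:
carry_out:
  series:
    - {"fingers": 36, "dx": 0, "dy": 0, "dz": -25, "yaw": 0}
    - {"fingers": 36, "dx": 0, "dy": 0, "dz": -35, "yaw": 0}
    - {"fingers": 80, "dx": 0, "dy": -30, "dz": -20, "yaw": 0}
    - {"fingers": 80, "dx": 0, "dy": -40, "dz": 0, "yaw": 0}
    - {"fingers": 80, "dx": 0, "dy": -40, "dz": 0, "yaw": 0}

```text
time_s: 9.82
eef_pos: [0.5247, -0.059, 0.3106]
tcp_rot: [0.002, 0.17, 0.985, -0.0]
wrist_force: [0.7, -0.9, -0.5]
width: 0.071
gripper_force: 0.0
```

Call:
carry_out:
  series:
    - {"fingers": 80, "dx": 0, "dy": -8, "dz": 0, "yaw": 0}
    - {"fingers": 80, "dx": 0, "dy": 0, "dz": 0, "yaw": 0}
    - {"fingers": 80, "dx": 0, "dy": 0, "dz": 0, "yaw": 0}

```text
time_s: 10.07
eef_pos: [0.5213, -0.0657, 0.3077]
tcp_rot: [-0.001, 0.172, 0.985, 0.0]
wrist_force: [-0.4, -0.3, -0.1]
width: 0.0797
gripper_force: 0.0
```

Run:
```python
from h import *
p,f=pose();print(p,f)
im,d=ctrl.grab_frame("wrist");W=world("wrist",d);save("pics/w3.png",im,1.25);np.savez("w3.npz",im=im,W=W)
I=im.astype(int);m=(I[...,0]>2*I[...,1])&(I[...,0]>60)&(W[...,1]>-.16)&(W[...,1]<0)&(W[...,2]>.05)
q=W[m];print(m.sum(),q.mean(0),rect(q))
z=q[:,2];c=q-np.median(q,0);s=c[:,:2]@[.33,.944]
k=abs(z-np.median(z))<.02;print("slope",np.polyfit(s[k],z[k],1),np.percentile(s,[1,99]),np.percentile(z,[2,50,98]))
im,d=ctrl.grab_frame("top");W=world("top",d);I=im.astype(int);m=(I[...,0]>2*I[...,1])&(W[...,1]>-.16)&(W[...,1]<0)&(W[...,2]>.05)
if m.sum(): print("top",m.sum(),W[m].mean(0),rect(W[m]))
```

```text
[ 0.52134598 -0.0656569   0.3077174 ] 1.225062427837924
5400 [ 0.51909504 -0.07043219  0.11665272] [array([509.3, -66.6]), array([ 67.1, 141.1]), 70.8]
slope [0.00322061 0.11466723] [-0.03173519  0.03209563] [0.11314468 0.11470635 0.11628873]
top 316 [ 0.4980346  -0.06668992  0.17760238] [array([341.7, -28.6]), array([ 67.1, 418.3]), 77.0]
```

View pics/w3.png

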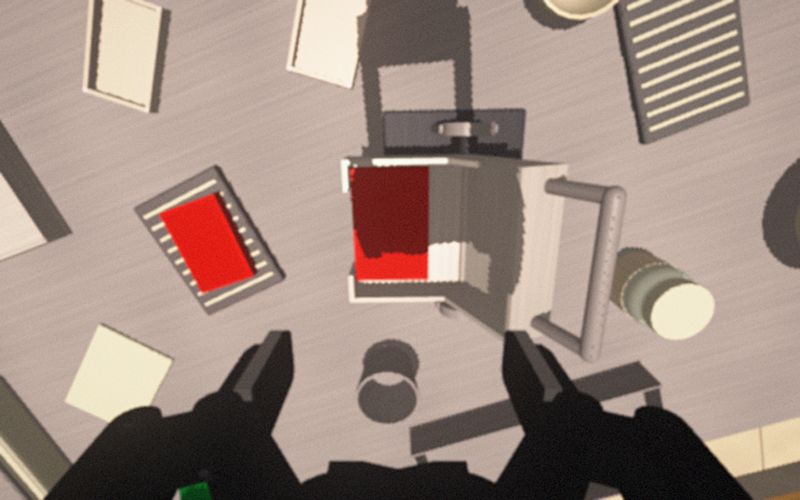

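The mould at (390,222) lies flat and level with its bottom up. Its long side is against the end stops on the left, and the gap there is clear for the finger.

Run:
```python
from h import *
f=np.load("w3.npz");im=f["im"].astype(int);W=f["W"];p,ph=pose()
m=(im[...,0]>2*im[...,1])&(im[...,0]>60)&(W[...,1]>-.16)&(W[...,1]<0)&(W[...,2]>.105)&(W[...,2]<.122)
m=cv2.morphologyEx(m.astype(np.uint8),cv2.MORPH_OPEN,np.ones((5,5)))>0
q=W[m];r=rect(q);print(r,q.mean(0))
c=np.array(r[0])/1000
v=c-p[:2];print(p,ph,"dx",v@[-np.sin(ph),np.cos(ph)]*1000,"dy",v@[np.cos(ph),np.sin(ph)]*1000)
x,y,z=W[...,0],W[...,1],W[...,2]
mm=(x>.38)&(x<.6)&(y>.16)&(y<.34)&(z>.005)&(z<.03)
mm=cv2.morphologyEx(mm.astype(np.uint8),cv2.MORPH_OPEN,np.ones((5,5)))>0;print("mat",rect(W[mm]))
```

```text
[array([521.9, -71.7]), array([ 65.5, 100.3]), 71.0] [ 0.51922129 -0.0705134   0.11469641]
[ 0.52179426 -0.06457829  0.30763607] 1.2277075267812425 dx -2.4953002783864933 dy -6.671082463368711
mat [array([473.4, 236.9]), array([160.3, 147.4]), 2.5]
```

Call:
carry_out:
  series:
    - {"fingers": 82, "dx": -2.5, "dy": -6.5, "dz": 38, "yaw": -0.012}
    - {"fingers": 82, "dx": 0, "dy": 0, "dz": 38, "yaw": 0}
    - {"fingers": 82, "dx": 0, "dy": 0, "dz": 38, "yaw": 0}
    - {"fingers": 82, "dx": 0, "dy": 0, "dz": 38, "yaw": 0}
    - {"fingers": 82, "dx": 0, "dy": 0, "dz": 30, "yaw": 0}

```text
time_s: 10.58
eef_pos: [0.5207, -0.0704, 0.1228]
tcp_rot: [-0.002, 0.164, 0.986, 0.0]
wrist_force: [-1.1, 0.3, -1.0]
width: 0.082
gripper_force: 0.0
```

Call:
carry_out:
  series:
    - {"fingers": 82, "dx": 0, "dy": 0, "dz": 15, "yaw": 0}
    - {"fingers": 82, "dx": 0, "dy": 0, "dz": 10, "yaw": 0}
    - {"fingers": 82, "dx": 0, "dy": 0, "dz": 4, "yaw": 0}
    - {"fingers": 82, "dx": 0, "dy": 0, "dz": 0, "yaw": 0}

```text
time_s: 10.92
eef_pos: [0.522, -0.0716, 0.0966]
tcp_rot: [-0.001, 0.164, 0.986, 0.0]
wrist_force: [0.4, -1.0, 0.0]
width: 0.082
gripper_force: 0.0
```

Call:
carry_out:
  series:
    - {"fingers": 60, "dx": 0, "dy": 0, "dz": 0, "yaw": 0}
    - {"fingers": 60, "dx": 0, "dy": 0, "dz": 0, "yaw": 0}
    - {"fingers": 60, "dx": 0, "dy": 0, "dz": 0, "yaw": 0}
    - {"fingers": 60, "dx": 0, "dy": 0, "dz": 0, "yaw": 0}
    - {"fingers": 60, "dx": 0, "dy": 0, "dz": 0, "yaw": 0}

```text
time_s: 11.33
eef_pos: [0.5236, -0.0728, 0.099]
tcp_rot: [0.002, 0.165, 0.986, 0.0]
wrist_force: [0.2, 0.2, 5.5]
width: 0.0646
gripper_force: 66.6
```

Call:
carry_out:
  series:
    - {"fingers": 60, "dx": 0, "dy": 0, "dz": -5, "yaw": 0}
    - {"fingers": 60, "dx": 0, "dy": 0, "dz": -10, "yaw": 0}
    - {"fingers": 60, "dx": 0, "dy": 0, "dz": -15, "yaw": 0}
    - {"fingers": 60, "dx": 0, "dy": 0, "dz": -15, "yaw": 0}
    - {"fingers": 60, "dx": 0, "dy": 0, "dz": -15, "yaw": 0}

```text
time_s: 11.75
eef_pos: [0.5212, -0.0725, 0.1577]
tcp_rot: [-0.001, 0.165, 0.986, -0.0]
wrist_force: [-0.1, -0.3, -0.1]
width: 0.0643
gripper_force: 66.2
```

Run:
```python
from h import *
p,f=pose();print(p,f)
plan(line([.521,-.0725,.31],[.48,.10,.31],5),1.614,start=(np.array([.521,-.0725,.31]),f))
```

```text
[ 0.52122245 -0.07254956  0.15771115] 1.2389694268059968

[np.float64(19.0), np.float64(29.9), np.float64(-0.0), np.float64(-0.075)]
[np.float64(16.7), np.float64(31.3), np.float64(-0.0), np.float64(-0.075)]
[np.float64(14.3), np.float64(32.4), np.float64(-0.0), np.float64(-0.075)]
[np.float64(11.8), np.float64(33.4), np.float64(-0.0), np.float64(-0.075)]
[np.float64(9.3), np.float64(34.2), np.float64(-0.0), np.float64(-0.075)]
```

Call:
carry_out:
  series:
    - {"fingers": 60, "dx": 0, "dy": 0, "dz": -30, "yaw": 0}
    - {"fingers": 60, "dx": 0, "dy": 0, "dz": -36, "yaw": 0}
    - {"fingers": 60, "dx": 0, "dy": 0, "dz": -36, "yaw": 0}
    - {"fingers": 60, "dx": 0, "dy": 0, "dz": -36, "yaw": 0}
    - {"fingers": 60, "dx": 0, "dy": 0, "dz": -12, "yaw": 0}

```text
time_s: 12.17
eef_pos: [0.5242, -0.0734, 0.3144]
tcp_rot: [0.005, 0.165, 0.986, -0.001]
wrist_force: [1.4, -0.9, -0.4]
width: 0.0644
gripper_force: 66.2
```

Call:
carry_out:
  series:
    - {"fingers": 60, "dx": 19, "dy": 30, "dz": 0, "yaw": -0.075}
    - {"fingers": 60, "dx": 17, "dy": 31, "dz": 0, "yaw": -0.075}
    - {"fingers": 60, "dx": 14, "dy": 32, "dz": 0, "yaw": -0.075}
    - {"fingers": 60, "dx": 12, "dy": 33, "dz": 0, "yaw": -0.075}
    - {"fingers": 60, "dx": 9, "dy": 34, "dz": 0, "yaw": -0.075}

```text
time_s: 12.58
eef_pos: [0.4795, 0.0997, 0.3063]
tcp_rot: [-0.001, -0.023, 1.0, -0.0]
wrist_force: [0.2, 0.4, -0.7]
width: 0.0642
gripper_force: 66.2
```

Call:
carry_out:
  series:
    - {"fingers": 60, "dx": 0, "dy": 0, "dz": 0, "yaw": 0}
    - {"fingers": 60, "dx": 0, "dy": 0, "dz": 0, "yaw": 0}
    - {"fingers": 60, "dx": 0, "dy": 0, "dz": 0, "yaw": 0}

```text
time_s: 12.83
eef_pos: [0.4805, 0.0984, 0.3065]
tcp_rot: [-0.001, -0.022, 1.0, -0.001]
wrist_force: [0.3, 0.8, -0.8]
width: 0.0644
gripper_force: 66.3
```

Run:
```python
from h import *
p,f=pose();print(p,f)
im,d=ctrl.grab_frame("wrist");W=world("wrist",d);save("pics/w4.png",im,1.25);np.savez("w4.npz",im=im,W=W)
for r in ctrl.cut_out("wrist","mat_1_top"):
    m=r["mask"]&(d>0);print(r["confidence"],r["bbox"],rect(W[m]),np.median(W[m],0))
x,y,z=W[...,0],W[...,1],W[...,2]
mm=(x>.38)&(x<.57)&(y>.17)&(y<.34)&(z>.006)&(z<.03)
mm=cv2.morphologyEx(mm.astype(np.uint8),cv2.MORPH_OPEN,np.ones((5,5)));k,l,st,ce=cv2.connectedComponentsWithStats(mm)
i=1+st[1:,4].argmax();print("mat",st[i],rect(W[l==i]),np.median(W[l==i],0))
```

```text
[0.48045071 0.09840789 0.30646316] 1.6141382470951349
0.95 [0.0, 101.8, 99.6, 212.0] [array([ 498. , -293.5]), array([155.3, 123.7]), 6.0] [ 0.49483804 -0.2605154   0.01076809]
mat [ 391  107   87  107 7968] [array([477.7, 254.3]), array([149.4, 109.8]), 2.1] [0.46875105 0.25573415 0.01122496]
```

View pics/w4.png

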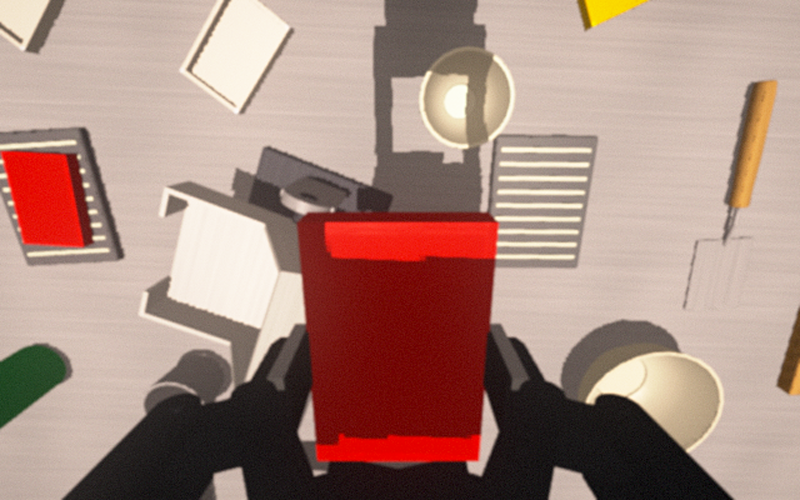

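The empty mat at (545,200) measures 149×110 mm, which matches the given size. Its centre is at (0.478, 0.254). The mould sits square in the gripper with its bottom up.

Call:
carry_out:
  series:
    - {"fingers": 60, "dx": -1, "dy": 39, "dz": 0, "yaw": 0}
    - {"fingers": 60, "dx": -1, "dy": 39, "dz": 0, "yaw": 0}
    - {"fingers": 60, "dx": -1, "dy": 39, "dz": 0, "yaw": 0}
    - {"fingers": 60, "dx": -1, "dy": 39, "dz": 0, "yaw": 0}
    - {"fingers": 60, "dx": 0, "dy": 0, "dz": 30, "yaw": 0}

```text
time_s: 13.35
eef_pos: [0.4823, 0.261, 0.2838]
tcp_rot: [0.006, -0.023, 1.0, 0.004]
wrist_force: [1.0, -0.9, 0.1]
width: 0.0641
gripper_force: 66.4
```

Call:
carry_out:
  series:
    - {"fingers": 60, "dx": 0, "dy": 0, "dz": 40, "yaw": 0}
    - {"fingers": 60, "dx": 0, "dy": 0, "dz": 40, "yaw": 0}
    - {"fingers": 60, "dx": 0, "dy": 0, "dz": 40, "yaw": 0}
    - {"fingers": 60, "dx": 0, "dy": 0, "dz": 40, "yaw": 0}
    - {"fingers": 60, "dx": 0, "dy": 0, "dz": 40, "yaw": 0}

```text
time_s: 13.77
eef_pos: [0.4789, 0.2534, 0.0754]
tcp_rot: [0.0, -0.02, 1.0, -0.0]
wrist_force: [0.8, 0.9, -0.7]
width: 0.064
gripper_force: 66.4
```

Call:
carry_out:
  series:
    - {"fingers": 60, "dx": 0, "dy": 0, "dz": 25, "yaw": 0}
    - {"fingers": 60, "dx": 0, "dy": 0, "dz": 15, "yaw": 0}
    - {"fingers": 60, "dx": 0, "dy": 0, "dz": 10, "yaw": 0}
    - {"fingers": 60, "dx": 0, "dy": 0, "dz": 6, "yaw": 0}
    - {"fingers": 60, "dx": 0, "dy": 0, "dz": 0, "yaw": 0}

```text
time_s: 14.18
eef_pos: [0.4782, 0.2538, 0.0202]
tcp_rot: [-0.001, -0.021, 1.0, -0.0]
wrist_force: [0.5, -0.3, -0.6]
width: 0.0643
gripper_force: 66.4
```

Call:
carry_out:
  series:
    - {"fingers": 60, "dx": 0, "dy": 0, "dz": 3, "yaw": 0}
    - {"fingers": 60, "dx": 0, "dy": 0, "dz": 2, "yaw": 0}
    - {"fingers": 60, "dx": 0, "dy": 0, "dz": 2, "yaw": 0}
    - {"fingers": 60, "dx": 0, "dy": 0, "dz": 0, "yaw": 0}

```text
time_s: 14.52
eef_pos: [0.4787, 0.255, 0.0147]
tcp_rot: [0.001, -0.022, 1.0, 0.0]
wrist_force: [0.5, 0.4, -0.4]
width: 0.0643
gripper_force: 66.4
```

Call:
carry_out:
  series:
    - {"fingers": 60, "dx": 0, "dy": 0, "dz": 1.5, "yaw": 0}
    - {"fingers": 60, "dx": 0, "dy": 0, "dz": 1.5, "yaw": 0}
    - {"fingers": 60, "dx": 0, "dy": 0, "dz": 0, "yaw": 0}
    - {"fingers": 60, "dx": 0, "dy": 0, "dz": 0, "yaw": 0}

```text
time_s: 14.85
eef_pos: [0.4786, 0.255, 0.0118]
tcp_rot: [0.0, -0.022, 1.0, 0.0]
wrist_force: [-2.1, 1.0, 3.0]
width: 0.0643
gripper_force: 66.9
```

Contact. I'll release and back off.

Call:
carry_out:
  series:
    - {"fingers": 70, "dx": 0, "dy": 0, "dz": 0, "yaw": 0}
    - {"fingers": 80, "dx": 0, "dy": 0, "dz": 0, "yaw": 0}
    - {"fingers": 80, "dx": 0, "dy": 0, "dz": 0, "yaw": 0}
    - {"fingers": 80, "dx": 0, "dy": 0, "dz": -8, "yaw": 0}
    - {"fingers": 80, "dx": 0, "dy": 0, "dz": -20, "yaw": 0}

```text
time_s: 15.27
eef_pos: [0.4752, 0.2536, 0.0367]
tcp_rot: [-0.003, -0.022, 1.0, -0.001]
wrist_force: [-1.0, -0.3, -0.7]
width: 0.0801
gripper_force: 0.0
```

Call:
carry_out:
  series:
    - {"fingers": 80, "dx": 0, "dy": 0, "dz": -40, "yaw": 0}
    - {"fingers": 80, "dx": 0, "dy": 0, "dz": -40, "yaw": 0}
    - {"fingers": 80, "dx": 0, "dy": 0, "dz": -40, "yaw": 0}
    - {"fingers": 80, "dx": 0, "dy": 0, "dz": -40, "yaw": 0}
    - {"fingers": 80, "dx": 0, "dy": 0, "dz": -20, "yaw": 0}

```text
time_s: 15.68
eef_pos: [0.4807, 0.2557, 0.2259]
tcp_rot: [0.004, -0.022, 1.0, 0.002]
wrist_force: [1.0, -0.1, 0.6]
width: 0.0798
gripper_force: 0.0
```

Call:
carry_out:
  series:
    - {"fingers": 80, "dx": 0, "dy": 0, "dz": 0, "yaw": 0}
    - {"fingers": 80, "dx": 0, "dy": 0, "dz": 0, "yaw": 0}
    - {"fingers": 80, "dx": 0, "dy": 0, "dz": 0, "yaw": 0}

```text
time_s: 15.93
eef_pos: [0.4773, 0.2544, 0.2182]
tcp_rot: [-0.001, -0.022, 1.0, -0.0]
wrist_force: [-0.8, 0.3, -0.2]
width: 0.0799
gripper_force: 0.0
```

Run:
```python
from h import *
im,d=ctrl.grab_frame("wrist");W=world("wrist",d);save("pics/w5.png",im,1.25)
I=im.astype(int);x,y,z=W[...,0],W[...,1],W[...,2]
m=(I[...,0]>2*I[...,1])&(I[...,0]>50)&(x>.38)&(x<.58)&(y>.16)&(y<.35)
m=cv2.morphologyEx(m.astype(np.uint8),cv2.MORPH_OPEN,np.ones((5,5)))>0
print(rect(W[m]),np.percentile(z[m],[2,50,98]))
```

```text
[array([460.7, 254.8]), array([130.5,  67.5]), 2.5] [0.02440568 0.02600617 0.02764115]
```

View pics/w5.png

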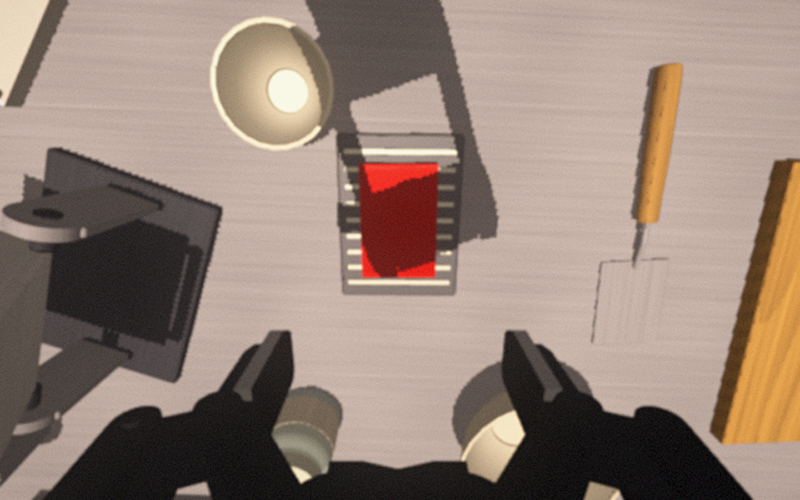

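The mould at (399,220) lies flat, square and close to the middle of the mat, and the gripper is clear of it.

```bash
python3 -c "
from station import ctrl
print(ctrl.close_job())"
```

```text
the job is handed in; nothing more can be done
None
```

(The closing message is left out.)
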